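# Rock the stopper out of the laundry jug

## Task

Open the white stoneware jug on the laundry shelf: while easing its wooden stopper upward, rock it first toward the jug's ear handle and then away from it, about ten degrees each way while it is still in the neck, and lift it out. Then stand the stopper upright, on its narrow end, on the round terracotta coaster and let go. Leave the amber bottle (which has a similar stopper), the blue tin and the steel scoop where they are.

Things in the scene. Friction and masses are not known exactly. Their poses are not given: they have to be found in the camera images.
- jug: White stoneware jug, fixed: round body 110 mm across, neck 56 mm across, rim 120 mm above the shelf. One ear handle (12 mm bar) on its +y side reaches 90 mm from the axis and 109 mm up. Origin: centre of its underside; z up, +y toward the ear.
- jug_mouth (a point): Centre of the jug's mouth, level with the rim, 120 mm above the shelf; axes as the jug's. Bore 42 mm wide, 33 mm deep, with a springy black rubber seal 5 mm down that snaps into a shallow groove round the plug: a straight pull takes some 8 to 15 N, and the seal lets go after about 4 mm of lift. Once raised about 6 mm, the stopper has room to lean 12 degrees.
- stopper: The jug's stopper, 72 mm tall, about 60 g. Origin: centre of its flat foot; z up its axis. From the foot: cork plug 24 mm long, 32 mm wide at the foot, 39 mm at its groove; wooden disc 50 mm wide, 24 to 30 mm up, which rests on the rim when seated; wooden grip block 30 to 72 mm up, 34 mm along x, 22 mm thick along y. Starts seated, foot 96 mm above the shelf.
- stopper_top (a point): Centre of the top face of the stopper's grip block, 72 mm above its foot; axes as the stopper's. At the start its y axis lies within 6 degrees of the line from the jug's axis to the ear, so fingers closing on the 22 mm thickness close along that line.
- coaster: Loose round flat terracotta-coloured ceramic coaster, 100 mm diameter, 8 mm thick, 0.25 kg. Origin: centre of its underside; z up.
- bottle: Bystander: loose amber glass bottle, 76 mm diameter, 158 mm tall with a wooden stopper grip on top like the jug's. No ear. Origin: centre of its underside.
- tin: Bystander: loose blue enamel tin with a closed flip-top lid, 89 x 119 mm and 96 mm tall. Origin: centre of its underside.
- scoop: Bystander: loose stainless measuring scoop, cup 54 mm across and 34 mm tall, flat handle reaching 109 mm from the cup's centre along its +y. Origin: centre of the cup's underside.
Things that resemble listed ones, but are neither listed nor needed, are in the scene too. Several things look just like the jug: the one meant starts farthest from the robot's base.

How it is judged:
By the outcome, as a careful person would: the job done as asked, in the order asked, and still so for the second after the job is handed in, with the robot touching nothing.
It also fails if it takes over 40 s, if anything falls off the work surface, if the arm or the gripper's body presses on something with over 40 N, if the wrist force passes 120 N, or if a joint passes its speed limit or range.

## Robot

A 6-joint arm with a two-finger parallel gripper is mounted at the origin on the work surface. World frame = base frame: x ahead of the robot, y to its left, z up, the work surface at z = 0. Lengths are in m, angles in rad, forces in N, time in s.
With the tool pointing down it reaches from about 0.4 to 0.825 m from the base axis. Payload 7 kg.
Tool frame: the origin (TCP) lies at the very end of the fingers, on their centre line; the grasp point (between the pads) lies 19 mm behind it; x points along the fingers, y is the direction in which the jaws open and shut, and the axes are right-handed (so a half turn about x gives the same grasp; the last joint's range is limited). The gripper opens to 88 mm and grips with 3 to 60 N. Pads are 19 mm wide; open, the fingers measure 130 mm over their backs; the gripper's body (78 mm by 193 mm) begins 47 mm behind the grasp point.
Start: joints at [1.575, 0.359, 0.012, 0, -1.224, -0.288], TCP at [0.189, 0.648, 0.227] pointing down, gripper open.
Joint ranges: [-3.07, 3.07], [-1.43, 2.12], [-1.02, 1.25], [-3.03, 1.67], [-3.05, -0], [-3.03, 3.03]. Speed limits (rad/s): [2.39, 2.39, 3.01, 3.14, 3.14, 3.14].

## Interface

Orientations are given as [roll, pitch, yaw] about the fixed x, y, z axes, in that order (R = Rz(yaw) Ry(pitch) Rx(roll)).
In Python, from station import arm gives the robot as it stands.
- The arm moves only by the shell command python3 -m inch 'ROWS' [OPENING] [FORCE]. ROWS is text: rows parted by semicolons, each of 6 numbers parted by spaces: the shift along the world's x, y, z in units of 30 mm (1.0 is 30 mm), then the turn, a rotation vector about the world's x, y, z in units of 5 degrees (1.0 is 5 degrees). In form: dx dy dz wx wy wz; .... A call has 1 to 12 rows; each row shifts and turns the commanded pose from where the row before left it; what a row does not reach is not made up. A row lasts 1/8 s, in which the tool goes at most 62.5 mm and 10.7 degrees, less where a joint would pass 70% of its speed; a pose out of reach is approached as far as the arm can. A call is refused whole if a number of a shift passes 1 or a number of a turn 1, either way. A call with a gripper value outside its range is refused whole. OPENING is the opening, from 0 (shut) to 1 (fully open), set as the call begins (- or left out, the last holds). The fingers move at their own pace and stop on an object; FORCE is the grip in N (left out, the last holds). Time passes only in rows, so rows that do not move let the fingers close. It gives the time, the measured TCP pose, the force and the opening at its end, in the units of the state.
- arm.get_state(): the state, without advancing time (a new reading comes with each control period).
- arm.grab_frame(name): name is "side" or "top" or "wrist"; returns a dict with "frame" (400x640x3 uint8, red, green, blue), "range_z" (400x640 float32, m along the optical axis (not along the pixel's ray), 0 where there is no reading), "mtx" (3x3 intrinsics, pixels), "pose" (4x4, takes a point from camera to world coordinates). Camera axes: x right, y up, looking along -z (the intrinsics and any distortion apply to the point x, -y, -z); pixel columns grow to the right and rows downward; lengths in m; the calibration is good to about 2 mm. A picture is of the moment at which its call begins.
- arm.job_done(): hands the job in, once; it reports no verdict.
Trained networks look in a picture, given as the dict that the camera call returned (one of the last four; its "shot" number tells which), for a name from the list of things; names that differ only in an ending like _2 or _b are one class to them, and where a whole thing is asked for, a point or a joint stands for the part that bears it (a point fixed in the world has none). Each returns a list of dicts, best first, with "confidence" (0 to 1); they miss things now and then, are a little off and sometimes report something else, mostly with a low value. They report only what shows in the picture. A call takes as long as a camera call. They do not tell look-alikes from the thing itself.
- arm.search_frame(picture, target): "extent" ([centre column, centre row, width, height] as shares, 0 to 1, of the picture: columns of its width, rows of its height, round what is visible of it).
- arm.masks_of(picture, target): "mask" (400x640 bool, what is visible of it) and "extent" ([centre column, centre row, width, height] as shares, 0 to 1, of the picture: columns of its width, rows of its height, round what is visible of it).
- arm.place_of(picture, target): "position" ([column, row] as shares, 0 to 1, of the picture: columns of its width, rows of its height: a listed point, or the origin of a listed thing).
The state is a dict: "t": time; "q": joint angles; "qd": joint speeds; "joint_efforts": joint torques, N m; "eef_pos": TCP position; "ee_rot": TCP orientation; "force": force on the tool from outside, world axes, zero at the start; "moment": the same for the moment, N m; "width": finger opening in m.
Only numpy, scipy, OpenCV 4.12 (cv2) and the standard library are available. Lean on these libraries where they do the work, as an engineer would, in place of code of your own. Each camera call takes 0.05 s, during which the arm holds its last target. There are 200 camera calls.

## Working session

There is one attempt and no reset: what is moved stays moved. The work goes in short steps, Python scripts to look and compute and a shell command to move; the robot and the scene stay as the last step left them, time stands still between calls to the robot, and variables do not carry over. Pictures are saved under pics/ and viewed, about 8 in all and at most 12, crops included, and the job is handed in when it is done.

```bash
mkdir -p pics
cat > h.py <<'E'
import numpy as np, cv2
from station import arm
def world(p,u,v,z=None):
    K=p["mtx"];T=p["pose"]
    d=np.array([(u-K[0,2])/K[0,0],-(v-K[1,2])/K[1,1],-1.])
    if z is None:
        return (T@np.r_[d*p["range_z"][int(v),int(u)],1])[:3]
    r=T[:3,:3]@d; return T[:3,3]+r*(z-T[2,3])/r[2]
def cloud(p,mask=None):
    K=p["mtx"];T=p["pose"];Z=p["range_z"]
    m=(Z>0) if mask is None else (Z>0)&mask
    v,u=np.nonzero(m);z=Z[m]
    P=np.c_[(u-K[0,2])/K[0,0]*z,-(v-K[1,2])/K[1,1]*z,-z]
    return P@T[:3,:3].T+T[:3,3]
def save(p,n): cv2.imwrite("pics/"+n,p["frame"][:,:,::-1])
E
python3 - <<'E'
from h import *
np.set_printoptions(precision=4,suppress=True)
print(arm.get_state())
ims=[]
for n in ["top","side"]:
    p=arm.grab_frame(n); ims.append(p["frame"]); print(n,p["pose"][:3,3],p["mtx"][0],p.keys())
    for t in ["jug","stopper","jug_mouth","stopper_top","coaster","bottle","tin","scoop"]:
        for d in arm.masks_of(p,t)[:5] if t not in("jug_mouth","stopper_top") else arm.place_of(p,t)[:5]:
            if d["confidence"]<.3: continue
            if "mask" in d:
                c=cloud(p,d["mask"]); print(t,round(d["confidence"],2),np.array(d["extent"][:2])*[640,400],np.median(c,0),c.max(0),c.min(0))
            else:
                u,v=np.array(d["position"])*[640,400]; print(t,round(d["confidence"],2),u,v,world(p,u,v))
cv2.imwrite("pics/a.png",cv2.resize(np.vstack(ims),(480,600))[:,:,::-1])
cv2.imwrite("pics/top.png",ims[0][:,:,::-1]);cv2.imwrite("pics/side.png",ims[1][:,:,::-1])
E
```

```text
{'t': 0.0, 'q': array([ 1.5751,  0.3594,  0.0111, -0.0003, -1.2241, -0.2881]), 'qd': array([-0.0003, -0.0003, -0.0003, -0.0013,  0.0011,  0.0003]), 'joint_efforts': array([ -0.0003, -58.272 ,  29.3052,   6.997 ,   0.007 ,  -0.0002]), 'eef_pos': array([0.1889, 0.6475, 0.2256]), 'ee_rot': array([ 1.6715,  1.5691, -1.754 ]), 'force': array([-0.6155,  0.0234,  0.1906]), 'moment': array([-0.0001,  0.0413,  0.0044]), 'width': 0.08751790668792041}
top [ 0.3796 -0.0043  1.3833] [393.5686   0.     315.7442] dict_keys(['frame', 'range_z', 'mtx', 'pose', 'shot'])
jug 0.89 [404.48 274.64] [ 0.3313 -0.2987  0.0823] [ 0.3868 -0.222   0.1263] [ 0.2704 -0.3844 -0.0076]
jug 0.81 [352.576 210.16 ] [ 0.5451 -0.1314  0.079 ] [ 0.6056 -0.0617  0.1655] [ 0.4983 -0.2115 -0.0083]
jug 0.81 [344.064 270.28 ] [ 0.3501 -0.1079  0.0829] [ 0.402  -0.032   0.1256] [ 0.2971 -0.1728 -0.0022]
jug 0.7 [226.176 273.16 ] [0.3447 0.2697 0.0817] [0.3976 0.3585 0.1289] [ 0.2888  0.221  -0.0048]
stopper 0.74 [360.576 206.64 ] [ 0.5515 -0.1449  0.1406] [ 0.5791 -0.1239  0.1742] [ 0.529  -0.1724  0.1168]
jug_mouth 0.89 349.88
[... 1259 characters left out ...]
0.1414  0.1436] [ 0.5733 -0.1253  0.1703] [ 0.5282 -0.1699  0.1192]
jug_mouth 0.89 316.8 330.79999999999995 [0.3531 0.2592 0.0838]
jug_mouth 0.79 461.50399999999996 183.8 [ 0.3287 -0.3302  0.0961]
jug_mouth 0.66 364.928 177.32000000000002 [ 0.537  -0.1419  0.1291]
jug_mouth 0.59 417.408 220.92000000000002 [ 0.3504 -0.135   0.0957]
stopper_top 0.77 360.768 162.08 [ 0.5629 -0.1525  0.1648]
coaster 0.56 [316.032 274.68 ] [0.4807 0.1328 0.0078] [0.5374 0.182  0.0132] [ 0.4316  0.0765 -0.0041]
bottle 0.83 [407.488 139.04 ] [ 0.5534 -0.3909  0.0765] [ 0.6265 -0.3718  0.1608] [ 0.5261 -0.5727 -0.0047]
tin 0.66 [210.176 349.8  ] [0.4928 0.4398 0.0951] [0.5651 0.5047 0.1015] [ 0.4504  0.3684 -0.0016]
```

View pics/top.png

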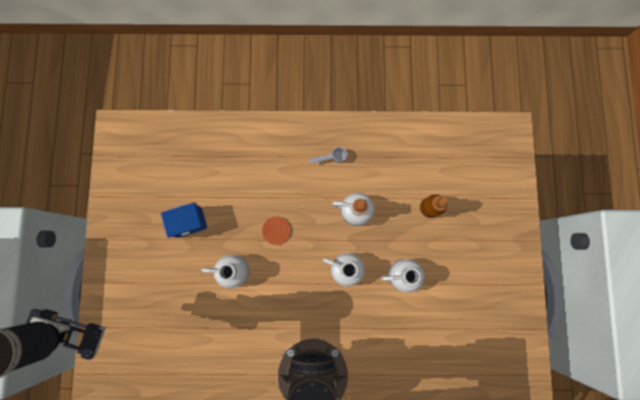

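View pics/side.png

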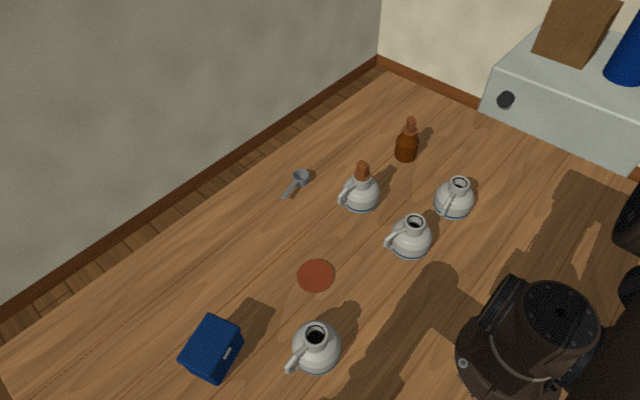

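The jug meant is the stoppered one at top-view pixel (358,208), world about (0.55, -0.145). Its ear points left, toward +y. The coaster is at (277,230), about (0.48, 0.13), and the bottle is at (434,207).

Run:
```python
from h import *
from scipy.spatial.transform import Rotation as Ro
np.set_printoptions(precision=4,suppress=True)
print(Ro.from_euler('xyz',arm.get_state()["ee_rot"]).as_matrix())
for n in ["top","side"]:
    p=arm.grab_frame(n)
    c=cloud(p); 
    s=c[(abs(c[:,0]-.55)<.1)&(abs(c[:,1]+.13)<.14)]
    r=np.hypot(s[:,0]-.553,s[:,1]+.146)
    e=s[(s[:,2]>.03)&(s[:,2]<.115)&(r>.065)&(r<.1)]; print("ear",len(e),e.mean(0) if len(e) else 0)
    for zz in [(.155,.18),(.125,.15),(.11,.124)]:
        g=s[(s[:,2]>zz[0])&(s[:,2]<zz[1])&(r<.04)]; print(zz,len(g),(g.max(0)+g.min(0))/2,g.mean(0), g.max(0)-g.min(0))
    c2=c[(abs(c[:,0]-.483)<.07)&(abs(c[:,1]-.131)<.07)&(c[:,2]>.004)&(c[:,2]<.02)]; print("coaster",(c2.max(0)+c2.min(0))/2,c2.mean(0))
    m=arm.masks_of(p,"coaster")[0]; (u,v),_,_=cv2.fitEllipse(max(cv2.findContours(m["mask"].astype('uint8'),0,1)[0],key=len)); print("coaster c",world(p,u,v,.008))
```

```text
[[-0.   -0.28 -0.96]
 [ 0.   -0.96  0.28]
 [-1.   -0.    0.  ]]
ear 33 [ 0.565  -0.0721  0.0833]
(0.155, 0.18) 79 [ 0.5527 -0.1476  0.1652] [ 0.5521 -0.1479  0.1671] [0.0327 0.0219 0.0169]
(0.125, 0.15) 73 [ 0.5532 -0.1484  0.1373] [ 0.5495 -0.1436  0.1296] [0.0486 0.0486 0.0245]
(0.11, 0.124) 58 [ 0.5525 -0.1476  0.1171] [ 0.5483 -0.1446  0.12  ] [0.0526 0.0525 0.0137]
coaster [0.484  0.1304 0.0102] [0.4812 0.1317 0.0083]
coaster c [0.4801 0.1335 0.008 ]
ear 74 [ 0.5645 -0.0708  0.0774]
(0.155, 0.18) 98 [ 0.5517 -0.1478  0.1629] [ 0.5499 -0.1469  0.1652] [0.034  0.0234 0.0157]
(0.125, 0.15) 126 [ 0.5515 -0.1465  0.1374] [ 0.5478 -0.1417  0.1331] [0.0461 0.045  0.0246]
(0.11, 0.124) 86 [ 0.5524 -0.1482  0.1171] [ 0.5434 -0.1368  0.1185] [0.0544 0.0526 0.0134]
coaster [0.4731 0.1268 0.0083] [0.4803 0.1323 0.0079]
coaster c [0.479 0.134 0.008]
```

```bash
python3 -m inch '0.8 -0.5 0.6 0 0 0; 1 -1 0.6 0 0 0; 1 -1 0.6 0 0 0; 1 -1 0 0 0 0; 1 -1 0 0 0 0; 1 -1 0 0 0 0; 1 -1 0 0 0 0; 1 -1 0 0 0 0; 1 -1 0 0 0 0; 1 -1 0 0 0 0; 1 -1 0 0 0 0; 0 -1 0 0 0 0'
```

```text
t: 2.6
eef_pos: [0.5143, 0.3016, 0.2798]
ee_rot: [1.341, 1.57, -2.086]
force: [-0.9, -0.3, -0.8]
width: 0.0873
```

```bash
python3 -m inch '0 -1 0 0 0 0; 0 -1 0 0 0 0; 0.2 -1 0 0 0 0; 0.3 -1 0 0 0 0; 0.3 -1 0 0 0 0.5; 0.2 -1 0 0 0 0.5; 0 -1 0 0 0 0.4; 0 -1 0 0 0 0; 0 -1 0 0 0 0; 0 -1 0 0 0 0; 0 -1 0 0 0 0; 0 0 0 0 0 0'
cat > look.py <<'E'
from h import *
import sys
np.set_printoptions(precision=4,suppress=True)
p=arm.grab_frame("wrist"); save(p,sys.argv[1]); print(p["pose"][:3,3])
c=cloud(p); s=c[np.hypot(c[:,0]-.552,c[:,1]+.148)<.11]
r=np.hypot(s[:,0]-.552,s[:,1]+.148)
g=s[(r<.04)&(s[:,2]>.158)&(s[:,2]<.19)]
if len(g):
    rc=cv2.minAreaRect((g[:,:2]*1000).astype('float32')); print("grip",len(g),rc,np.median(g[:,2]))
e=s[(r>.065)&(r<.1)&(s[:,2]>.03)&(s[:,2]<.115)]
if len(e): print("ear",len(e),e.mean(0))
d=s[(r<.04)&(s[:,2]>.118)&(s[:,2]<.135)]
if len(d)>10: print("disc/rim",len(d),cv2.minEnclosingCircle((d[:,:2]*1000).astype('float32')),np.median(d[:,2]))
for t in ["stopper_top","jug_mouth"]:
    for q in arm.place_of(p,t)[:2]:
        u,v=np.array(q["position"])*[640,400]; print(t,q["confidence"],u,v,world(p,u,v,.168 if t[0]=="s" else .12))
E
python3 look.py w1.png
```

```text
t: 4.1
eef_pos: [0.5419, -0.0286, 0.281]
ee_rot: [-2.678, 1.57, 0.3]
force: [0.0, 1.1, -0.6]
width: 0.0878
[ 0.611  -0.0395  0.4393]
grip 1171 ((554.504638671875, -149.89202880859375), (21.954423904418945, 33.9255485534668), 84.64099884033203) 0.16775646294860946
ear 320 [ 0.5693 -0.0743  0.0887]
disc/rim 1339 ((554.579345703125, -150.40077209472656), 27.5045108795166) 0.12584246104543234
stopper_top 0.78 470.784 161.20000000000002 [ 0.5511 -0.1513  0.168 ]
```

View pics/w1.png

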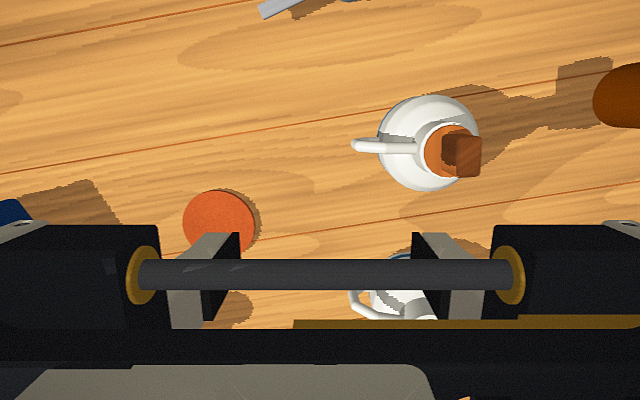

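The wrist view shows the grip block at about (462,155), the disc and ear to its left at (370,146), and the jaws roughly aligned with the ear. I'll move above the stopper and check again.

```bash
python3 -m inch '0.1 -0.8 0 0 0 0.4; 0.1 -0.8 0 0 0 0.4; 0.1 -0.8 0 0 0 0; 0.1 -0.8 0 0 0 0; 0 -0.8 0 0 0 0; 0 0 -0.8 0 0 0; 0 0 -0.8 0 0 0;0 0 0 0 0 0' 0.6 ; python3 look.py w2.png
```

```text
t: 5.25
eef_pos: [0.5539, -0.1462, 0.231]
ee_rot: [0.04, 1.567, 3.09]
force: [-0.6, -0.4, 0.2]
width: 0.0523
[ 0.6243 -0.1521  0.3889]
grip 1432 ((555.1692504882812, -150.93992614746094), (21.566715240478516, 33.22231674194336), 84.6948471069336) 0.16782284770063155
ear 451 [ 0.5698 -0.0764  0.0791]
disc/rim 1858 ((554.49072265625, -150.79612731933594), 27.53646469116211) 0.12591710610906853
stopper_top 0.97 331.904 213.20000000000002 [ 0.5532 -0.1505  0.168 ]
```

View pics/w2.png

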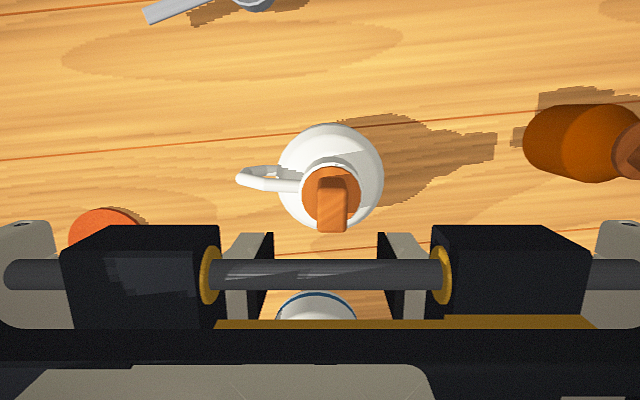

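The stopper grip is centred at about (332,205), slightly right of the finger midline at column 326. I'll shift about 3.5 mm in -y and go down.

```bash
python3 -m inch '0 -0.12 -0.6 0 0 0; 0 0 -0.6 0 0 0; 0 0 -0.6 0 0 0; 0 0 -0.6 0 0 0; 0 0 -0.6 0 0 0; 0 0 -0.27 0 0 0; 0 0 0 0 0 0;0 0 0 0 0 0' 0.6 ; python3 -m inch '0 0 0 0 0 0;0 0 0 0 0 0;0 0 0 0 0 0;0 0 0 0 0 0' 0 8
```

```text
t: 6.4
eef_pos: [0.5557, -0.1506, 0.1355]
ee_rot: [-3.141, 1.569, -0.091]
force: [-0.1, 0.0, -0.1]
width: 0.0529
t: 6.9
eef_pos: [0.555, -0.1506, 0.1345]
ee_rot: [-0.652, 1.571, 2.398]
force: [0.5, 0.8, -0.2]
width: 0.0217
```

Closed width is 21.7 mm with under 1 N of side force, so the grasp is centred. Next I firm the grip and ease up to unseat the stopper.

```bash
python3 -m inch '0 0 0 0 0 0;0 0 0 0 0 0;0 0 0.05 0 0 0;0 0 0.05 0 0 0;0 0 0.05 0 0 0;0 0 0.05 0 0 0;0 0 0.05 0 0 0;0 0 0.02 0 0 0;0 0 0 0 0 0' 0 40; python3 look.py w3.png
```

```text
t: 8.02
eef_pos: [0.5554, -0.1507, 0.1432]
ee_rot: [3.005, 1.57, -0.228]
force: [-0.7, 0.8, 0.8]
width: 0.0218
[ 0.625  -0.1566  0.3015]
grip 4122 ((555.5269165039062, -150.52542114257812), (46.68101119995117, 33.92009735107422), 85.0284423828125) 0.17586481845272256
ear 946 [ 0.5702 -0.0763  0.0773]
disc/rim 1979 ((558.2837524414062, -151.1228790283203), 26.991783142089844) 0.13216054490967885
stopper_top 0.83 326.976 285.2 [ 0.5492 -0.1506  0.168 ]
```

The stopper rose with the arm: its top went from 0.168 to 0.176, so it is unseated without slip. Now rocking toward the ear.

```bash
cat > tilt.py <<'E'
from h import *
from scipy.spatial.transform import Rotation as Ro
s=arm.get_state();a=Ro.from_euler('xyz',s["ee_rot"]).as_matrix()[:,0]
print("axis tilt deg x,y",np.degrees(np.arcsin(-a[:2])),"pos",s["eef_pos"],"F",s["force"],"M",s["moment"])
E
python3 -m inch '0.005 0.044 0.02 -0.5 0.06 0;0.005 0.044 0.02 -0.5 0.06 0;0.005 0.044 0.02 -0.5 0.06 0;0.005 0.044 0.02 -0.5 0.06 0;0 0 0 0 0 0;0 0 0 0 0 0' ; python3 tilt.py
```

```text
t: 8.93
eef_pos: [0.556, -0.1453, 0.1453]
ee_rot: [1.547, 1.396, -1.686]
force: [-0.5, 0.2, 1.8]
width: 0.0216
axis tilt deg x,y [1.14435436 9.94339311] pos [ 0.55596856 -0.14528721  0.14526871] F [-0.53915842  0.17199957  1.84255589] M [0.41030515 0.13621514 0.01445157]
```

```bash
python3 -m inch '-0.005 -0.044 0.02 0.5 -0.06 0;-0.005 -0.044 0.02 0.5 -0.06 0;-0.005 -0.044 0.02 0.5 -0.06 0;-0.005 -0.044 0.02 0.5 -0.06 0;-0.005 -0.044 0.01 0.5 -0.06 0;-0.005 -0.044 0.01 0.5 -0.06 0;-0.005 -0.044 0.01 0.5 -0.06 0;-0.005 -0.044 0.01 0.5 -0.06 0;0 0 0 0 0 0;0 0 0 0 0 0' ; python3 tilt.py
python3 - <<'E'
from h import *
p=arm.grab_frame("side"); cv2.imwrite("pics/s2.png",cv2.resize(p["frame"][90:230,270:450,::-1],None,fx=4,fy=4,interpolation=2))
E
```

```text
t: 10.18
eef_pos: [0.5547, -0.1563, 0.1487]
ee_rot: [-1.603, 1.396, 1.446]
force: [0.4, -1.0, -0.1]
width: 0.0217
axis tilt deg x,y [-1.24260994 -9.94481053] pos [ 0.55472507 -0.15632825  0.14870857] F [ 0.36658074 -0.98418908 -0.07940927] M [-0.96132046  0.00168999 -0.03911507]
```

View pics/s2.png

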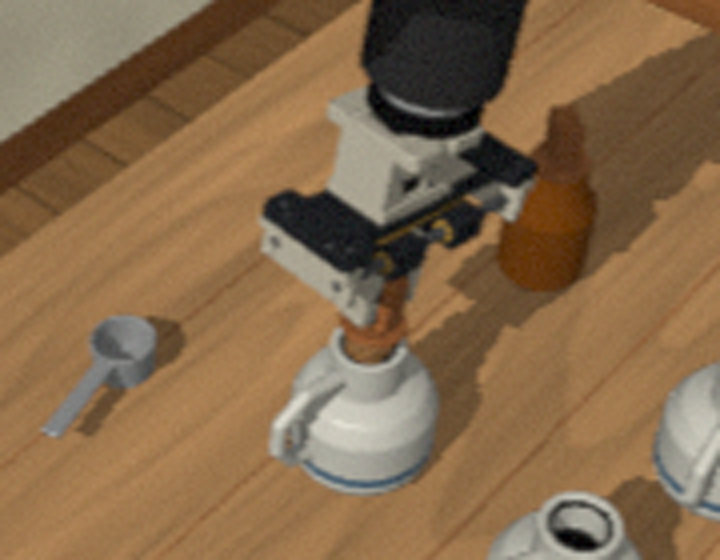

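The side view confirms the stopper is tilted away from the ear at (375,325), with its plug still in the neck. Next I straighten it while rising, then lift it out.

```bash
python3 -m inch '0.005 0.044 0.03 -0.5 0.06 0;0.005 0.044 0.03 -0.5 0.06 0;0.005 0.044 0.03 -0.5 0.06 0;0.005 0.044 0.03 -0.5 0.06 0;0 0 0.15 0 0 0;0 0 0.2 0 0 0;0 0 0.3 0 0 0;0 0 0.5 0 0 0;0 0 0.5 0 0 0;0 0 0.4 0 0 0' ; python3 tilt.py
python3 -m inch '-0.2 0.5 0 0 0 0;-0.3 1 0 0 0 0;-0.3 1 0 0 0 0;-0.3 1 0 0 0 0;-0.3 1 0 0 0 0;-0.3 1 0 0 0 0;-0.3 1 0 0 0 0;-0.3 1 0 0 0 0;-0.15 0.5 0 0 0 0;0 0 0 0 0 0';python3 tilt.py
python3 - <<'E'
from h import *
np.set_printoptions(precision=4,suppress=True)
p=arm.grab_frame("wrist"); save(p,"w4.png")
for n in ["wrist","top","side"]:
    p=arm.grab_frame(n) if n!="wrist" else p
    for d in arm.masks_of(p,"coaster")[:1]:
        c=cloud(p,d["mask"]); (u,v),_,_=cv2.fitEllipse(max(cv2.findContours(d["mask"].astype('uint8'),0,1)[0],key=len))
        q=c[(c[:,2]>.003)&(c[:,2]<.02)]
        print(n,d["confidence"],np.median(q,0),cv2.minEnclosingCircle((q[:,:2]*1000).astype('float32')),world(p,u,v,.008))
    for t in ["stopper"]:
        for d in arm.masks_of(p,t)[:1]:
            c=cloud(p,d["mask"]); print(t,d["confidence"],np.median(c,0),np.percentile(c,[2,98],axis=0))
E
```

```text
t: 11.48
eef_pos: [0.5553, -0.1508, 0.2152]
ee_rot: [-2.989, 1.569, 0.061]
force: [0.0, 0.7, -0.7]
width: 0.0218
axis tilt deg x,y [-0.07693135 -0.00466576] pos [ 0.5553227  -0.15075621  0.21522614] F [ 0.04698681  0.65300691 -0.71187724] M [-0.01759503 -0.0339549   0.00524056]
t: 12.72
eef_pos: [0.4809, 0.0902, 0.2136]
ee_rot: [0.025, 1.571, 3.076]
force: [-0.0, -0.7, 0.0]
width: 0.0219
axis tilt deg x,y [ 0.01300851 -0.00085151] pos [0.48094547 0.09023428 0.21355972] F [-0.00869984 -0.6810134   0.00988742] M [-0.01850592 -0.03881047 -0.03788002]
wrist 0.74 [0.487  0.1327 0.0081] ((483.1240539550781, 130.9293212890625), 49.8177490234375) [0.4871 0.1315 0.008 ]
stopper 0.58 [0.4954 0.0897 0.2344] [[0.4657 0.0708 0.2025]
 [0.5046 0.1085 0.2481]]
side 0.59 [0.4799 0.1329 0.0079] ((481.9437561035156, 131.72067260742188), 50.96088409423828) [0.4801 0.1333 0.008 ]
stopper 0.76 [0.4642 0.0979 0.2057] [[0.4549 0.0686 0.1785]
 [0.486  0.1129 0.2446]]
```

View pics/w4.png

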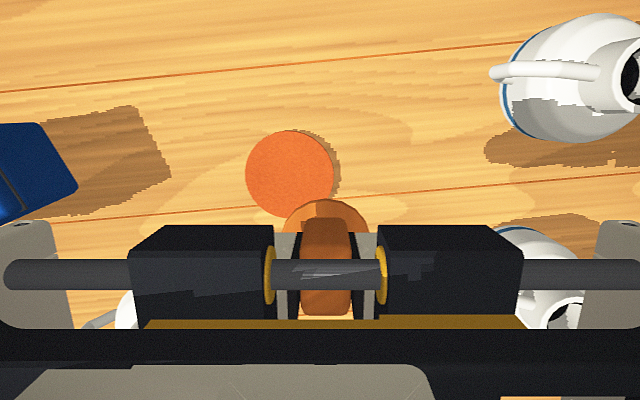

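The stopper hangs upright in the jaws at (327,265), and the coaster's centre is at (290,173). I'll move over it and descend to about 5 mm above.

```bash
python3 -m inch '0.03 0.7 0 0 0 0;0 0.69 0 0 0 0;0 0 -0.8 0 0 0;0 0 -1 0 0 0;0 0 -1 0 0 0;0 0 -1 0 0 0;0 0 -0.8 0 0 0;0 0 -0.5 0 0 0;0 0 -0.2 0 0 0;0 0 -0.1 0 0 0;0 0 0 0 0 0' ; python3 tilt.py
python3 - <<'E'
from h import *
p=arm.grab_frame("wrist"); a=p["frame"]
p=arm.grab_frame("side"); b=cv2.resize(p["frame"][180:330,220:420],(640,480),interpolation=2)
cv2.imwrite("pics/w5.png",cv2.resize(np.vstack([a,b]),(436,600))[:,:,::-1])
E
```

```text
t: 14.55
eef_pos: [0.4828, 0.1313, 0.0521]
ee_rot: [-2.508, 1.57, 0.542]
force: [-0.4, -0.3, -0.7]
width: 0.0216
axis tilt deg x,y [-0.04486754 -0.02703308] pos [0.48276832 0.13134708 0.05213835] F [-0.35072914 -0.34535602 -0.66993902] M [-0.01703202 -0.01031643 -0.01175382]
```

View pics/w5.png

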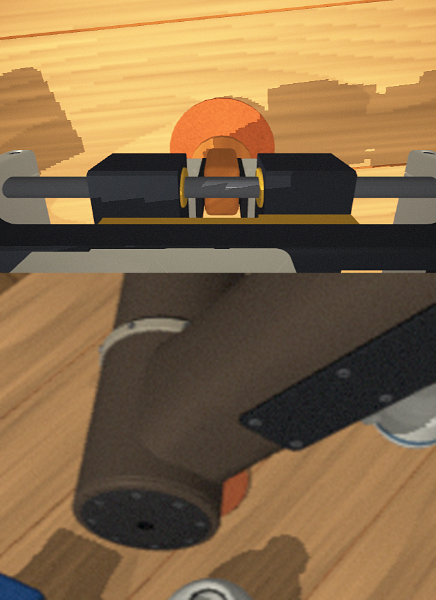

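Stopper and coaster share column ~222 in the wrist view, so it is centred. The arm hides the side view. Lower gently until contact.

```bash
python3 -m inch '0 0 -0.06 0 0 0;0 0 -0.06 0 0 0;0 0 -0.04 0 0 0;0 0 0 0 0 0'; python3 -m inch '0 0 -0.02 0 0 0;0 0 -0.01 0 0 0;0 0 0 0 0 0'
```

```text
t: 15.15
eef_pos: [0.4823, 0.131, 0.0467]
ee_rot: [0.755, 1.57, -2.478]
force: [0.2, 0.1, -0.5]
width: 0.0222
t: 15.52
eef_pos: [0.4825, 0.1311, 0.0464]
ee_rot: [-3.036, 1.571, 0.014]
force: [-1.9, -0.4, 5.1]
width: 0.0217
```

Contact at 5 N, at the expected height. Release and retreat.

```bash
python3 -m inch '0 0 0 0 0 0;0 0 0 0 0 0;0 0 0 0 0 0;0 0 0.2 0 0 0;0 0 0.6 0 0 0;0 0 1 0 0 0;0 0 1 0 0 0;0 0 1 0 0 0;0 0 1 0 0 0;-0.5 1 0.5 0 0 0;-0.5 1 0 0 0 0;-0.5 1 0 0 0 0' 0.6; python3 -m inch '-0.5 1 0 0 0 0;-0.5 1 0 0 0 0;0 1 0 0 0 0;0 1 0 0 0 0;0 0 0 0 0 0;0 0 0 0 0 0'
python3 - <<'E'
from h import *
np.set_printoptions(precision=4,suppress=True)
ims=[]
for n in ["top","side"]:
    p=arm.grab_frame(n); f=p["frame"]
    ims.append(cv2.resize(f[100:350,60:480],(700,300) if 0 else (504,300)))
    c=cloud(p); s=c[np.hypot(c[:,0]-.482,c[:,1]-.131)<.045]
    for lo,hi in [(.07,.09),(.035,.045),(.004,.014)]:
        g=s[(s[:,2]>lo)&(s[:,2]<hi)]; print(n,lo,len(g),(g.max(0)+g.min(0))/2 if len(g) else 0)
    for t in ["bottle","tin","scoop"]:
        for d in arm.masks_of(p,t)[:1]: print(t,d["confidence"],np.median(cloud(p,d["mask"]),0))
cv2.imwrite("pics/f.png",np.vstack(ims)[:,:,::-1])
E
```

```text
t: 17.02
eef_pos: [0.4369, 0.2219, 0.2057]
ee_rot: [-2.152, 1.57, 0.897]
force: [0.3, -0.2, -0.5]
width: 0.0526
t: 17.77
eef_pos: [0.4076, 0.3411, 0.2045]
ee_rot: [1.114, 1.57, -2.12]
force: [-0.3, -0.4, -0.3]
width: 0.0527
top 0.07 69 [0.4797 0.1328 0.0795]
top 0.035 73 [0.4809 0.133  0.0398]
top 0.004 303 [0.4816 0.1311 0.0091]
bottle 0.84 [ 0.5583 -0.3945  0.0866]
tin 0.87 [0.5135 0.4208 0.0947]
scoop 0.56 [0.4791 0.1305 0.0432]
side 0.07 0 0
side 0.035 0 0
side 0.004 0 0
bottle 0.71 [ 0.5545 -0.3913  0.0772]
tin 0.73 [ 0.5397 -0.1239  0.0797]
scoop 0.58 [ 0.7421 -0.0816  0.0282]
```

View pics/f.png

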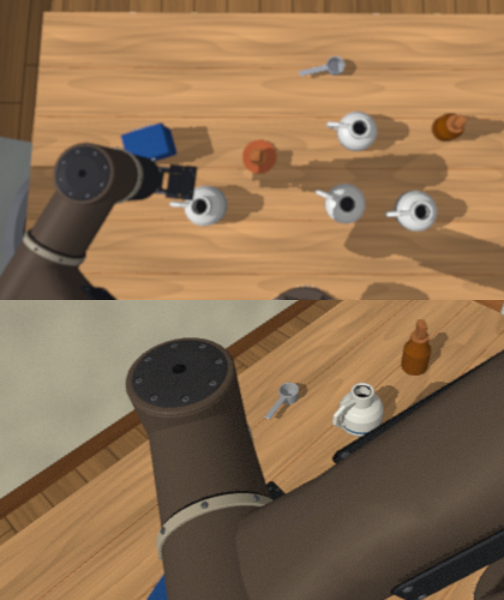

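The top view shows the jug open at (358,130) and the stopper upright at the centre of the coaster at (260,156), with its top at 0.080 m. The bottle, tin and scoop have not moved.

```bash
python3 -c "
from station import arm
print(arm.job_done())"
```

```text
the job is handed in; nothing more can be done
None
```

The job is done and handed in at about 18 s of robot time. I eased the stopper of the farthest jug up 8 mm, then rocked it 9.9° toward the ear and 9.9° away, still rising. I then lifted it out and set it on its narrow end on the coaster, where it touched down with about 5 N.

**Final checks (top camera):**
- The stopper stands free and upright. Its top is at 0.080 m, as expected for 72 mm on an 8 mm coaster, and it is within about 3 mm of the coaster's centre.
- The jug is open, and the gripper is clear of everything.
- The bottle, tin and scoop look where they started. The tin's centre read 7–8 mm off, most likely because the arm partly hid it; the picture showed no change.

**Checks that failed or disagreed:**
- The final side view was blocked by the arm, so it could not confirm the stopper's stance.
- The network wrongly labelled the stopper as the scoop in the top view, and the jug as the tin in the side view.

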